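# Uncover the bearing and hold the spindle ready above it

### The job

Take the dust cover off the bearing housing by its bail and hang it by the bail on the hook of the stand. Then pick up the stepped spindle (the one with the collar), carry it upright over the bar clamped in the vice without touching bar or vice, and finish holding it still in the gripper, upright, centred over the bearing bore, with its foot hovering about a centimetre above the bearing and not touching it, so that the fit can be checked before it goes in. Leave the plain pin and everything else on the bench where it is.

Things in the scene. Friction and masses are not known exactly. Their poses are not given: they have to be found in the camera images.
- housing: Bearing housing bolted to the bench: grey square foot 120 x 120 x 15 mm, round boss 108 mm across whose rim is 60 mm above the bench, with a steel bearing inside. Origin under its centre on the bench, z up.
- bore (a point): Centre of the bearing's mouth: 58 mm above the bench, on the axis of the vertical 32 mm bore. The bearing's steel face is 72 mm across and lies 2 mm below the boss's rim. Hidden under the cover at the start.
- cover: Loose aluminium dust cover lying flat on the boss, about 0.2 kg: disc 110 mm across, 6 mm thick, with a rigid bail of 8 mm round steel rod: legs 94 mm apart, straight top bar along the cover's y. Origin at the centre of the disc's underside, z up. Pinch the top bar from above some 25 mm beside its middle, so that the middle is free for the hook.
- bail_mid (a point): Middle of the bail's top bar, on the rod's centreline, 80 mm above the cover's origin. Moves with the cover; axes as cover.
- hook: Hook stand fixed to the bench, x from the hook's open tip to its post, z up, origin on the bench under the seat. Post at x = +120 mm, 188 mm high, plate 110 x 100 x 14 mm. An 8 mm rod runs from the post towards -x, falls to a level seat (x +22 to -18 mm, top 172 mm high), then turns up to a tip at x = -38 mm, 199 mm high. The bail goes over the tip from -x.
- hang (a point): Where the centreline of the bail's top bar lies when hung: above the hook's seat, 176 mm above the bench. Axes as hook, so the hung bar lies along this y.
- spindle: Loose stepped steel spindle standing upright on the bench, 125 mm tall, about 0.55 kg: lower journal 30 mm thick and 40 mm long, collar 46 mm across from 40 to 50 mm above the foot, upper shank 24 mm thick from 50 to 125 mm. Origin at the centre of its foot, z up along its axis.
- spindle_foot (a point): Centre of the spindle's flat foot (the lower end face), same as the body's origin.
- pin: Plain steel pin without a collar, 30 mm thick, 85 mm tall, standing loose near the spindle; not needed. Origin at the centre of its foot. It and the spindle may stand in each other's place.
- vice: Bench vice fixed to the bench, between spindle and housing, jaws 105 mm wide, 128 mm high at the jaws; its handle reaches 170 mm to its -y side. In its jaws a level flat steel bar 18 mm thick, 32 mm tall, top 128 mm above the bench, runs along the vice's x from 400 mm on the robot's side (-x) to 60 mm on the far side (+x). Origin on the bench below the bar at the jaws' middle.
- hammer: Hammer 260 mm long lying at the far right, bystander. Origin at its underside.
- wrench: Open wrench 200 mm lying at the near right, bystander.
- screwdriver: Screwdriver 200 mm lying at the near left, bystander.
- oil_can: Dark can 68 mm across, 110 mm tall, standing at the back right, bystander.
- jar: Amber jar 60 mm across, 65 mm tall, standing at the near right, bystander.
- dish: Steel dish 90 mm across, 28 mm high, behind the housing, bystander.

How it is judged:
On the way, in this order (a step that is already met when the one before it is completed fails the run):
1. the cover hangs by its bail on the hook, let go (distance between bail_mid and hang below 0.07 m and contact force between cover and hook above 0.5 N and contact force between cover and the fingers below 0.05 N and angle between cover's own z axis and vertical below 0.6 rad and z of bail_mid in the frame of hang between -0.025 and 0.025 m), for 0.2 s.
2. the spindle is held in the gripper, higher than the bar in the vice (height (world z) of spindle_foot above 0.125 m and contact force between spindle and the fingers above 1 N), for 0.1 s.
At the end, for the whole second after the job is handed in: The spindle is held in the fingers, still, upright within 5 degrees, its foot 3 to 22 mm above the bearing's mouth and within 6 mm of the bore's axis, not touching the housing; the cover hangs free by its bail on the hook, the bail's middle within 70 mm of point hang and 25 mm of its height (horizontal distance between spindle_foot and bore below 0.006 m and z of spindle_foot in the frame of bore between 0.003 and 0.022 m and angle between spindle's own z axis and vertical below 0.09 rad and linear speed of spindle below 0.03 m/s and contact force between spindle and the fingers above 1 N and contact force between spindle and housing below 0.05 N and distance between bail_mid and hang below 0.07 m and contact force between cover and hook above 0.3 N and contact force between cover and the arm below 0.05 N and angle between cover's own z axis and vertical below 0.6 rad and z of bail_mid in the frame of hang between -0.025 and 0.025 m); the arm keeps its last pose, push and grip.
It fails at once if the spindle knocks against the vice or its bar (contact force between spindle and vice above 1 N).
It fails at once if the spindle is tipped over (angle between spindle's own z axis and vertical above 0.6 rad).
It fails at once if a bystander is disturbed (moved more than 30 mm) (distance of any of pin, hammer, wrench, screwdriver, oil_can, jar, dish from where it was at the start of the episode above 0.03 m).
It also fails if it takes over 67 s, if anything falls off the work surface, if the arm or the gripper's body presses on something with over 40 N, if the wrist force passes 120 N, or if a joint passes its speed limit or range.

### The arm

A 7-joint arm with a two-finger parallel gripper is mounted at the origin on the work surface. World frame = base frame: x ahead of the robot, y to its left, z up, the work surface at z = 0. Lengths are in m, angles in rad, forces in N, time in s.
With the tool pointing down it reaches from about 0.4 to 0.85 m from the base axis. Payload 4.4 kg.
Tool frame: the origin (TCP) lies at the very end of the fingers, on their centre line; the grasp point (between the pads) lies bot.pinch_z behind it (bot.pinch_z is the distance from the TCP to the grasp point, in m); z points along the fingers, y is the direction in which the jaws open and shut (so a half turn about z gives the same grasp; the last joint's range is limited). The gripper opens to 94 mm and grips with 3 to 60 N. Pads are 16 mm wide; open, the fingers measure 119 mm over their backs; the gripper's body (75 mm by 177 mm) begins 78 mm behind the grasp point.
Start: joints at [-1.207, 0.628, 0.038, 1.517, -0.027, 0.996, -0.02], TCP at [0.271, 0.591, 0.205] pointing down, gripper open.
Joint ranges: [-3.06, 3.06], [-0.37, 2.12], [-1.25, 1.32], [0.18, 2.47], [-1.1, 4.24], [0.23, 1.98], [-2.94, 2.94]. Speed limits (rad/s): [2.57, 2.57, 3.14, 3.14, 3.14, 3.14, 3.14].

### API

Orientations are given as [roll, pitch, yaw] about the fixed x, y, z axes, in that order (R = Rz(yaw) Ry(pitch) Rx(roll)).
In Python, from plant import bot gives the robot as it stands.
- The arm moves only by the tool jog_arm, never from a script. Its argument "deltas" is a list that holds one entry, the list of rows, each a list of 7 numbers: the opening, from 0 (shut) to 1 (fully open), then the shift along the tool's x, y, z in m, then the turn, a rotation vector about the tool's x, y, z in rad. In form: [[[jaw, tx, ty, tz, rx, ry, rz], ...]]. A call has exactly 8 rows; each row shifts and turns the commanded pose from where the row before left it, along the tool's axes as they then stand; what a row does not reach is not made up. A row lasts 1/8 s, in which the tool goes at most 62.5 mm and 10.7 degrees, less where a joint would pass 70% of its speed; a pose out of reach is approached as far as the arm can. A call is refused whole if a number of a shift passes 0.0625 or a number of a turn 0.188, either way. A call with a gripper value outside its range is refused whole. The fingers move at their own pace and stop on an object; the grip force is fixed at half the most. Time passes only in rows, so rows that do not move let the fingers close, or fill a call up. It gives the time, the measured TCP pose, the force and the opening at its end, in the units of the state.
- bot.get_state(): the state, without advancing time (a new reading comes with each control period).
- bot.get_image(name): name is "side" or "top"; returns a dict with "image" (420x560x3 uint8, red, green, blue), "range_z" (420x560 float32, m along the optical axis (not along the pixel's ray), 0 where there is no reading), "fx", "fy", "cx", "cy" (pixels), "R" (3x3) and "t" (3): a world point X has camera coordinates R X + t. Camera axes: x right, y down, z forward; pixel columns grow to the right and rows downward; lengths in m; the calibration is good to about 2 mm. A picture is of the moment at which its call begins.
- bot.hand_in(): hands the job in, once; it reports no verdict.
The state is a dict: "time": time; "joint_positions": joint angles; "joint_vel": joint speeds; "tau": joint torques, N m; "tool_pos": TCP position; "tcp_rot": TCP orientation; "contact_force": force on the tool from outside, world axes, zero at the start; "ft_torque": the same for the moment, N m; "opening": finger opening in m.
Only numpy, scipy, OpenCV 4.12 (cv2) and the standard library are available. Lean on these libraries where they do the work, as an engineer would, in place of code of your own. Each camera call takes 0.05 s, during which the arm holds its last target. There are 200 camera calls.

## Working session

There is one attempt and no reset: what is moved stays moved. The work goes in short steps, Python scripts to look and compute and a tool call to move; the robot and the scene stay as the last step left them, time stands still between calls to the robot, and variables do not carry over. Pictures are saved under pics/ and viewed, and the job is handed in when it is done.

Besides the shell and the picture viewer there is one more tool, called after "Emit:" as name([rows], argument=value, ...), one row to a line, values as JSON. jog_arm: Moves the arm, as the interface text tells. Its arguments: {"type":"object","properties":{"deltas":{"type":"array"}},"required":["deltas"]}

```bash
mkdir -p pics; ls; cat > h.py <<'E'
import numpy as np, cv2
from plant import bot
def grab(name,fn=None):
    d=bot.get_image(name)
    if fn: cv2.imwrite('pics/'+fn,d['image'][:,:,::-1])
    return d
def cloud(d):
    z=d['range_z']; v,u=np.mgrid[:z.shape[0],:z.shape[1]]
    c=np.stack([(u-d['cx'])/d['fx']*z,(v-d['cy'])/d['fy']*z,z],-1)
    P=(c-np.array(d['t']))@np.array(d['R'])
    P[z==0]=np.nan
    return P
def ray(d,u,v,h):
    R=np.array(d['R']);t=np.array(d['t']);o=-R.T@t
    r=R.T@np.array([(u-d['cx'])/d['fx'],(v-d['cy'])/d['fy'],1]); return o+r*(h-o[2])/r[2]
E
python3 - <<'E'
from h import *
np.set_printoptions(precision=3,suppress=True)
print(bot.get_state(),bot.pinch_z)
for n in('side','top'):
    d=grab(n,n+'0.png');print(n,d['fx'],d['fy'],d['cx'],d['cy'],d['R'],d['t'],-np.array(d['R']).T@d['t']); np.save(n+'0.npy',cloud(d))
E
```

```text
pics
{'time': 0.0, 'joint_positions': array([-1.207,  0.629,  0.038,  1.518, -0.027,  0.996, -0.02 ]), 'joint_vel': array([ 0.   ,  0.001,  0.   , -0.001, -0.001,  0.001, -0.   ]), 'tau': array([ -0.001, -54.973,   1.144, -18.663,  -0.052,   0.024,   0.   ]), 'tool_pos': array([0.271, 0.59 , 0.205]), 'tcp_rot': array([-3.14 ,  0.   ,  2.712]), 'contact_force': array([-0.813,  0.073, -0.037]), 'ft_torque': array([ 0.059, -0.028, -0.001]), 'opening': 0.09433063035834942} 0.0188
side 395.9807458316494 395.9807458316494 285.055036490023 211.20251656290577 [[ 0.833 -0.552 -0.022]
 [-0.375 -0.536 -0.757]
 [ 0.406  0.639 -0.653]] [-0.471  0.284  0.875] [ 0.143 -0.667  0.777]
top 386.78075528260314 386.78075528260314 279.1554804104445 216.4469673989594 [[ 0.02  -1.    -0.004]
 [-0.979 -0.019 -0.201]
 [ 0.201  0.007 -0.98 ]] [-0.019  0.56   1.112] [ 0.325 -0.016  1.202]
```

```bash
ls pics
```

```text
side0.png
top0.png
```

View pics/side0.png

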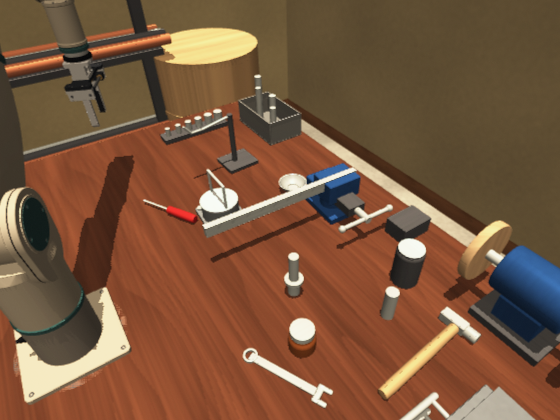

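View pics/top0.png

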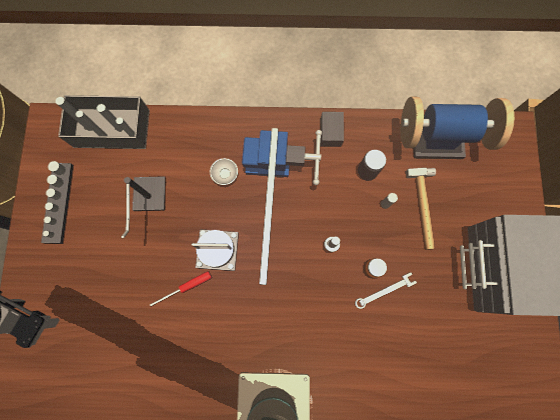

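The side view shows the spindle with its collar at (294,275), the pin at (390,303), the cover at (219,202) and the hook at (232,120). In the top view the cover is at (215,248) with its bail horizontal, the hook rod runs from (128,180) to (125,236), and the spindle is at (333,243). Next I measure with depth.

```bash
python3 - <<'E'
from h import *
np.set_printoptions(precision=3,suppress=True)
T=np.load('top0.npy');S=np.load('side0.npy')
def box(P,u0,u1,v0,v1,z0,z1):
    Q=P[v0:v1,u0:u1].reshape(-1,3);Q=Q[(Q[:,2]>z0)&(Q[:,2]<z1)];return Q
def rep(n,Q):
    if len(Q)<3: print(n,len(Q));return
    r=cv2.minAreaRect(Q[:,:2].astype(np.float32)*1000)
    print(n,len(Q),'mean',Q.mean(0),'min',Q.min(0),'max',Q.max(0),'rect',np.round(r[0],1),np.round(r[1],1),round(r[2],1))
for n,P,b in(('T',T,(185,245,220,280)),('S',S,(190,250,160,230))):
    rep(n+' bail',box(P,*b,.125,.17)); rep(n+' disc',box(P,*b,.06,.072));rep(n+' foot',box(P,*b,.01,.02))
for n,P,b in(('T',T,(100,175,165,250)),('S',S,(155,262,105,180))):
    rep(n+' rod',box(P,*b,.155,.21)); rep(n+' plate',box(P,*b,.009,.019))
    rep(n+' seat',box(P,*b,.165,.176))
for n,P,b in(('T',T,(315,350,225,260)),('S',S,(278,310,245,300))):
    rep(n+' sp top',box(P,*b,.119,.13)); rep(n+' shank',box(P,*b,.055,.118)); rep(n+' col',box(P,*b,.04,.055))
for n,P,b in(('T',T,(255,285,120,290)),('S',S,(200,365,165,240))):
    rep(n+' bar',box(P,*b,.120,.135)); 
rep('pin',box(T,378,400,190,212,.06,.095))
Q=box(T,100,175,165,250,.15,.22);print(Q[np.argsort(Q[:,0])][::max(1,len(Q)//30)])
Q=box(S,155,262,105,180,.15,.22);print(Q[np.argsort(Q[:,0])][::max(1,len(Q)//30)])
E
python3 - <<'E'
import cv2
a=cv2.imread('pics/side0.png')[90:240,150:310];b=cv2.imread('pics/top0.png')[160:280,100:260]
a=cv2.resize(a,(480,450));b=cv2.resize(b,(480,360))
b=cv2.copyMakeBorder(b,0,90,0,0,cv2.BORDER_CONSTANT);cv2.imwrite('pics/crop0.png',cv2.resize(cv2.hconcat([a,b]),(800,375)))
E
```

```text
T bail 104 mean [0.46  0.181 0.143] min [0.456 0.132 0.126] max [0.464 0.23  0.147] rect [460.5 180.9] [98.7  7.5] 89.5
T disc 967 mean [0.459 0.18  0.066] min [0.407 0.126 0.061] max [0.515 0.233 0.072] rect [460.8 179.6] [106.3 108.1] 88.6
T foot 359 mean [0.445 0.169 0.015] min [0.37 0.12 0.01] max [0.522 0.253 0.02 ] rect [444.  185.8] [124.8 156.1] 86.4
S bail 318 mean [0.428 0.071 0.13 ] min [0.356 0.017 0.125] max [0.482 0.232 0.145] rect [454.9 105.4] [230.7 111.7] 62.8
S disc 688 mean [0.456 0.178 0.064] min [0.405 0.126 0.06 ] max [0.512 0.234 0.071] rect [458.2 180.1] [107.3 107.7] 35.9
S foot 307 mean [0.548 0.328 0.013] min [0.371 0.16  0.01 ] max [0.666 0.44  0.02 ] rect [529.7 278.3] [339.  139.1] 48.3
T rod 234 mean [0.566 0.405 0.178] min [0.468 0.397 0.157] max [0.636 0.418 0.2  ] rect [552.4 402.8] [168.2  18. ] 4.6
T plate 906 mean [0.636 0.406 0.014] min [0.581 0.356 0.009] max [0.696 0.463 0.019] rect [638.  409.3] [110.8 101.2] 3.1
T seat 98 mean [0.538 0.404 0.172] min [0.486 0.398 0.166] max [0.632 0.41  0.176] rect [558.9 404.5] [146.4  11. ] 0.8
S rod 191 m
[... 2183 characters left out ...]
0.193]
 [0.472 0.4   0.191]
 [0.476 0.402 0.189]
 [0.481 0.402 0.184]
 [0.486 0.402 0.175]
 [0.493 0.404 0.169]
 [0.501 0.4   0.168]
 [0.51  0.398 0.166]
 [0.518 0.403 0.164]
 [0.523 0.397 0.169]
 [0.532 0.401 0.168]
 [0.539 0.402 0.169]
 [0.546 0.401 0.17 ]
 [0.553 0.401 0.175]
 [0.561 0.404 0.171]
 [0.568 0.405 0.168]
 [0.575 0.403 0.174]
 [0.583 0.403 0.179]
 [0.591 0.407 0.171]
 [0.598 0.407 0.176]
 [0.605 0.407 0.174]
 [0.612 0.405 0.176]
 [0.618 0.407 0.187]
 [0.619 0.41  0.161]
 [0.621 0.403 0.17 ]
 [0.621 0.404 0.174]
 [0.622 0.403 0.156]
 [0.624 0.401 0.177]
 [0.625 0.398 0.168]
 [0.628 0.401 0.176]
 [0.629 0.401 0.158]
 [0.631 0.4   0.179]
 [0.632 0.404 0.17 ]
 [0.636 0.408 0.153]]
```

View pics/crop0.png

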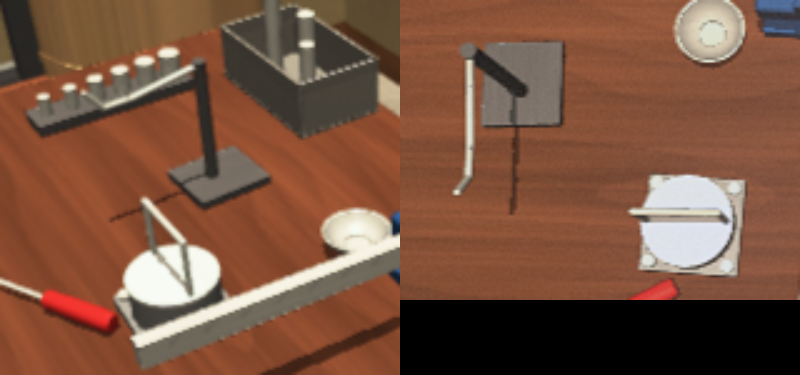

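Heights and sizes agree with the data given (bail 98 mm, disc about 108 mm, hook plate 110 x 101 mm, collar about 43 mm). World positions:

| Thing | Position |
|---|---|
| Cover / bore | (0.460, 0.180) |
| Hang | (0.507, 0.403, 0.176) |
| Spindle | (0.480, -0.168) |
| Bar | y ≈ 0.017 |

Next is the move planner.

```bash
cat >> h.py <<'E'
from scipy.spatial.transform import Rotation as Ro
def plan(target,rpy,n,start=None):
    """rows (tool axes) from the present pose to the target over n rows"""
    s=bot.get_state(); p=np.array(s['tool_pos'] if start is None else start[0]); R=Ro.from_euler('xyz',s['tcp_rot'] if start is None else start[1])
    w=(R.inv()*Ro.from_euler('xyz',rpy)).as_rotvec()/n; d=(np.array(target)-p)/n
    for i in range(n):
        print([float(x) for x in np.round(np.r_[R.inv().apply(d),w],4)+0.]); R=R*Ro.from_rotvec(w)
E
python3 - <<'E'
from h import *
plan([.46,.155,.23],[np.pi,0,np.pi/2],16)
E
```

```text
[-0.0221, -0.0198, -0.0015, -0.0001, 0.0001, 0.0713]
[-0.0235, -0.0182, -0.0016, -0.0001, 0.0001, 0.0713]
[-0.0247, -0.0165, -0.0016, -0.0001, 0.0001, 0.0713]
[-0.0258, -0.0147, -0.0016, -0.0001, 0.0001, 0.0713]
[-0.0268, -0.0128, -0.0016, -0.0001, 0.0001, 0.0713]
[-0.0276, -0.0108, -0.0016, -0.0001, 0.0001, 0.0713]
[-0.0283, -0.0088, -0.0016, -0.0001, 0.0001, 0.0713]
[-0.0289, -0.0068, -0.0016, -0.0001, 0.0001, 0.0713]
[-0.0293, -0.0047, -0.0016, -0.0001, 0.0001, 0.0713]
[-0.0296, -0.0026, -0.0016, -0.0001, 0.0001, 0.0713]
[-0.0297, -0.0005, -0.0016, -0.0001, 0.0001, 0.0713]
[-0.0296, 0.0016, -0.0016, -0.0001, 0.0001, 0.0713]
[-0.0294, 0.0037, -0.0016, -0.0001, 0.0001, 0.0713]
[-0.0291, 0.0058, -0.0016, -0.0001, 0.0001, 0.0713]
[-0.0286, 0.0079, -0.0016, -0.0001, 0.0001, 0.0713]
[-0.028, 0.0099, -0.0016, -0.0001, 0.0001, 0.0713]
```

Emit:
jog_arm([
  [[1,-0.022,-0.02,-0.003,0,0,0.0713],[1,-0.0235,-0.018,-0.003,0,0,0.0713],[1,-0.025,-0.0165,-0.003,0,0,0.0713],[1,-0.026,-0.015,-0.003,0,0,0.0713],[1,-0.027,-0.013,-0.003,0,0,0.0713],[1,-0.0275,-0.011,-0.003,0,0,0.0713],[1,-0.028,-0.009,-0.003,0,0,0.0713],[1,-0.029,-0.007,-0.003,0,0,0.0713]],
])

```text
time: 1.1
tool_pos: [0.3657, 0.3706, 0.2296]
tcp_rot: [-3.142, -0.0, 2.137]
contact_force: [0.9, 0.2, 1.3]
opening: 0.0939
```

Emit:
jog_arm([
  [[1,-0.029,-0.0045,0,0,0,0.0713],[1,-0.0295,-0.0025,0,0,0,0.0713],[1,-0.0295,-0.0005,0,0,0,0.0713],[1,-0.0295,0.0015,0,0,0,0.0713],[1,-0.0295,0.0035,0,0,0,0.0713],[1,-0.029,0.006,0,0,0,0.0713],[1,-0.0285,0.008,0,0,0,0.0713],[1,-0.028,0.01,0,0,0,0.0713]],
])

```text
time: 2.1
tool_pos: [0.4605, 0.1536, 0.2294]
tcp_rot: [-3.142, -0.0, 1.566]
contact_force: [-0.0, 0.1, 0.6]
opening: 0.0936
```

```bash
python3 - <<'E'
from h import *
grab('side','s1.png')
s=bot.get_state();print(s['time'],s['tool_pos'],s['tcp_rot'],s['joint_positions'])
plan([.46,.155,.17],[np.pi,0,np.pi/2],1)
E
```

```text
2.15 [0.46221588 0.14909903 0.22968365] [3.13970978e+00 2.70290634e-03 1.55874353e+00] [-0.66670853  0.38580725  0.40610735  1.940824   -0.1946094   0.85208437
 -0.17072361]
[0.006, -0.0024, 0.0597, 0.0019, 0.0027, -0.0121]
```

View pics/s1.png

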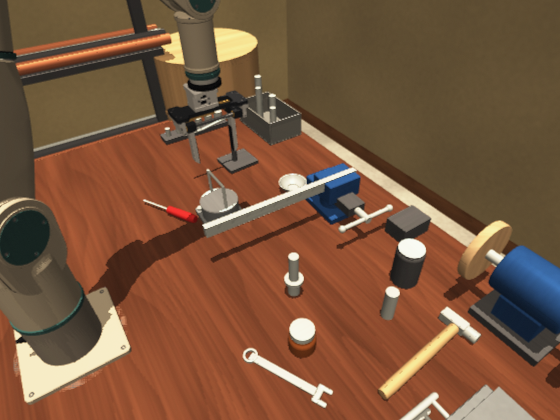

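The arm hovers over the bail with jaws open across it (fingers near (195,150) and (235,145)). Descending now.

Emit:
jog_arm([
  [[1,0,0,0.02,0,0,0],[1,0,0,0.02,0,0,0],[1,0,0,0.02,0,0,0],[1,0,0,0.02,0,0,0],[1,0,0,0.018,0,0,0],[1,0,0,0.01,0,0,0],[1,0,0,0,0,0,0],[1,0,0,0,0,0,0]],
])

```text
time: 3.15
tool_pos: [0.4605, 0.1555, 0.122]
tcp_rot: [3.141, -0.0, 1.571]
contact_force: [1.1, 0.1, 0.3]
opening: 0.0942
```

```bash
python3 - <<'E'
from h import *
d=grab('top');cv2.imwrite('pics/t2.png',cv2.resize(d['image'][180:300,150:310,::-1],(640,480)))
s=bot.get_state();print(s['time'],s['tool_pos'],s['tcp_rot'],s['contact_force'])
E
```

```text
3.2 [0.46052772 0.15557801 0.12206728] [ 3.14047010e+00 -5.36094876e-04  1.57074200e+00] [-0.0260862  -0.57896207 -0.49116056]
```

View pics/t2.png

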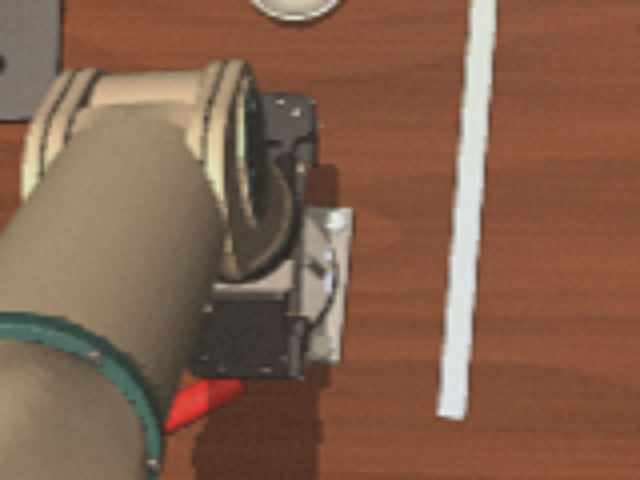

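The gripper covers the bail at the intended pose (TCP 0.4605, 0.1555, 0.122). Closing now, then lifting.

Emit:
jog_arm([
  [[0,0,0,0,0,0,0],[0,0,0,0,0,0,0],[0,0,0,0,0,0,0],[0,0,0,0,0,0,0],[0,0,0,0,0,0,0],[0,0,0,0,0,0,0],[0,0,0,0,0,0,0],[0,0,0,0,0,0,0]],
])

```text
time: 4.2
tool_pos: [0.46, 0.1555, 0.1214]
tcp_rot: [-3.142, -0.0, 1.571]
contact_force: [0.3, 0.9, -0.1]
opening: 0.0177
```

Emit:
jog_arm([
  [[0,0,0,-0.005,0,0,0],[0,0,0,-0.01,0,0,0],[0,0,0,-0.02,0,0,0],[0,0,0,-0.02,0,0,0],[0,0,0,-0.02,0,0,0],[0,0,0,-0.015,0,0,0],[0,0,0,0,0,0,0],[0,0,0,0,0,0,0]],
])

```text
time: 5.2
tool_pos: [0.4595, 0.1554, 0.2111]
tcp_rot: [-3.141, 0.0, 1.571]
contact_force: [0.7, -0.6, -3.4]
opening: 0.0066
```

```bash
python3 - <<'E'
from h import *
grab('side','s3.png');d=grab('side');cv2.imwrite('pics/s3.png',cv2.resize(d['image'][80:240,140:340,::-1],(800,640))[:600])
np.save('s3.npy',cloud(d))
s=bot.get_state();print(s['time'],s['tool_pos'],s['tcp_rot'],s['contact_force'],s['opening'])
E
```

```text
5.3 [0.45941339 0.15530559 0.21083021] [-3.14014647e+00  5.73514195e-04  1.57098968e+00] [ 0.09405492 -0.50358776 -3.0667128 ] 0.006708784777119138
```

View pics/s3.png

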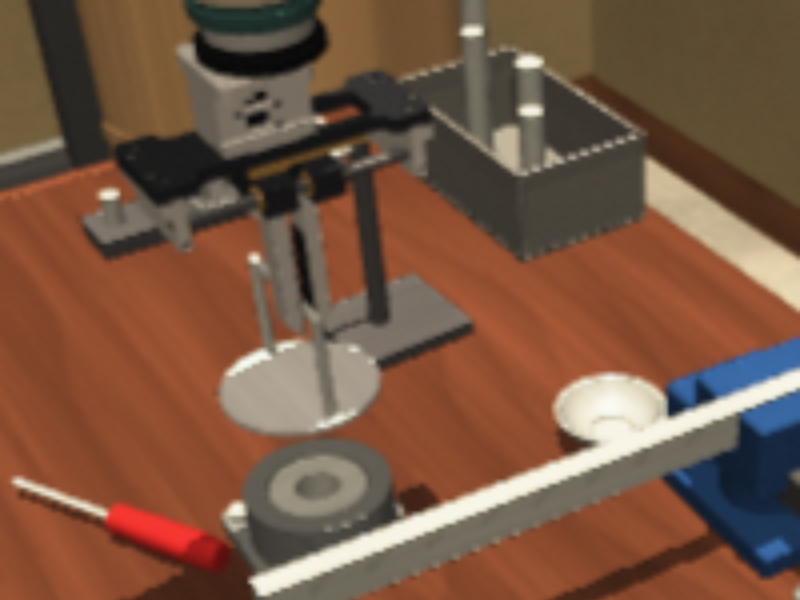

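The cover is lifted level, the bail is between the fingers, and the bearing is exposed with its bore at about (319,485) in the crop. Next I measure the bore and where the bail sits in the gripper.

```bash
python3 - <<'E'
from h import *
np.set_printoptions(precision=4,suppress=True)
P=np.load('s3.npy')
sub=P[165:190,192:238].reshape(-1,3);sub=sub[(sub[:,2]>.135)&(sub[:,2]<.175)&(abs(sub[:,0]-.46)<.065)&(abs(sub[:,1]-.18)<.065)]
for _ in range(3):
    A=np.c_[sub[:,:2],np.ones(len(sub))];c=np.linalg.lstsq(A,sub[:,2],rcond=None)[0];r=sub[:,2]-A@c;sub=sub[abs(r)<.005]
print('disc',len(sub),sub.min(0),sub.max(0),c, 'z centre',c@[.46,.18,1])
b=P[140:185,195:245].reshape(-1,3);b=b[(b[:,2]>.2)&(b[:,1]>.19)&(b[:,1]<.24)&(abs(b[:,0]-.46)<.02)];print('bar',len(b),b.min(0),b.max(0),np.sort(b[:,2])[-8:])
d=grab('side');im=d['image'];g=cv2.cvtColor(im,cv2.COLOR_RGB2GRAY)
# face/bore ellipses
x0,y0=195,188;roi=cv2.resize(g[y0:225,x0:245],None,fx=4,fy=4,interpolation=cv2.INTER_CUBIC)
for th in(60,75,90,105,120):
    cs,_=cv2.findContours((roi>th).astype(np.uint8)*255,cv2.RETR_LIST,cv2.CHAIN_APPROX_NONE)
    for q in cs:
        if len(q)>30:
            e=cv2.fitEllipse(q);u=(e[0][0]+.5)/4-.5+x0;v=(e[0][1]+.5)/4-.5+y0
            print(th,len(q),np.round(e[1],0)/4,(u,v),ray(d,u,v,.058))
S=P[188:225,195:245].reshape(-1,3);f=S[(S[:,2]>.05)&(S[:,2]<.066)];print('rim',len(f),f.min(0),f.max(0),cv2.minEnclosingCircle(f[:,:2].astype(np.float32)*1000))
E
```

```text
disc 697 [0.4047 0.1237 0.1442] [0.5125 0.2349 0.1543] [-0.0062 -0.0188  0.1549] z centre 0.1486083546133804
bar 33 [0.4553 0.2003 0.2003] [0.4628 0.231  0.2263] [0.2249 0.2249 0.2255 0.2257 0.2258 0.2259 0.2261 0.2263]
60 101 [ 3.75 11.25] (204.43433284759521, 213.72745513916016) [0.401  0.1549 0.058 ]
60 811 [43.75 54.  ] (218.97914695739746, 205.21523094177246) [0.4508 0.1649 0.058 ]
75 1115 [41.5  53.25] (219.48567008972168, 204.10501098632812) [0.4542 0.1685 0.058 ]
90 62 [2.25 6.75] (210.40592765808105, 208.66346168518066) [0.4241 0.1651 0.058 ]
90 33 [2.25 3.5 ] (214.795072555542, 201.44217109680176) [0.4485 0.1872 0.058 ]
90 90 [4.25 9.25] (229.4714698791504, 197.24800968170166) [0.4922 0.18   0.058 ]
90 119 [ 6.25 12.75] (209.47210311889648, 199.22129917144775) [0.4403 0.2053 0.058 ]
90 151 [ 6.5 13.5] (241.64807891845703, 192.32587671279907) [0.5325 0.18   0.058 ]
90 1134 [36.   51.25] (218.1937656402588, 206.49648666381836) [0.4465 0.1611 0.058 ]
105 600 [14.5 45.5] (229.68833923339844, 217.88855361938477) [0.4508 0.099  0.058 ]
105 87 [6.75 8.25] (198.28065752983093, 208.44491958618164) [0.3963 0.1858 0.058 ]
105 37 [2.75 3.75] (222.9179172515869, 200.56461334228516) [0.4695 0.1773 0.058 ]
105 62 [5.  5.5] (215.9381809234619, 201.2981538772583) [0.4515 0.1859 0.058 ]
105 233 [15.25 24.75] (218.95292472839355, 201.06317138671875) [0.4591 0.1818 0.058 ]
105 114 [ 0.75 17.25] (209.96625995635986, 187.97546303272247) [0.4647 0.2536 0.058 ]
120 369 [ 6.5 53. ] (227.15545654296875, 217.18880462646484) [0.4464 0.1056 0.058 ]
120 85 [6.25 7.75] (198.24996829032898, 208.4527587890625) [0.3963 0.1858 0.058 ]
120 109 [ 6.75 12.  ] (218.7988395690918, 201.04040336608887) [0.4588 0.1822 0.058 ]
120 226 [14.5 24. ] (218.91674613952637, 201.02896308898926) [0.4591 0.182  0.058 ]
rim 720 [0.4068 0.1254 0.05  ] [0.5127 0.2396 0.062 ] ((462.4582214355469, 182.54095458984375), 57.11333084106445)
```

The bore measures (0.459, 0.182) against (0.460, 0.180) from the cover. The bail centre is about 12 mm above the TCP and level, so the clearances over the tip (19 mm) and under the rod (15 mm) are good. Moving across in front of the hook.

Emit:
jog_arm([
  [[0,0.01,-0.005,0,0,0,0],[0,0.025,-0.01,0,0,0,0],[0,0.035,-0.01,0,0,0,0],[0,0.042,-0.01,0,0,0,0],[0,0.042,-0.005,0,0,0,0],[0,0.035,0,0,0,0,0],[0,0.024,0,0,0,0,0],[0,0.01,0,0,0,0,0]],
])

```text
time: 6.35
tool_pos: [0.4187, 0.3805, 0.2108]
tcp_rot: [-3.141, 0.0, 1.574]
contact_force: [0.2, -1.8, -2.3]
opening: 0.007
```

Emit:
jog_arm([
  [[0,0,0,0,0,0,0],[0,0,0.01,0,0,0,0],[0,0,0.02,0,0,0,0],[0,0,0.02,0,0,0,0],[0,0,0.02,0,0,0,0],[0,0,0.012,0,0,0,0],[0,0,0.005,0,0,0,0],[0,0,0,0,0,0,0]],
])

```text
time: 7.35
tool_pos: [0.5069, 0.3781, 0.2113]
tcp_rot: [-3.141, 0.0, 1.57]
contact_force: [0.1, 0.3, -2.3]
opening: 0.0069
```

```bash
python3 - <<'E'
from h import *
d=grab('side');cv2.imwrite('pics/s4.png',cv2.resize(d['image'][50:200,130:330,::-1],(800,600)))
s=bot.get_state();print(s['time'],s['tool_pos'],s['tcp_rot'],s['contact_force'],s['opening'])
E
```

```text
7.4 [0.50642434 0.37839784 0.2113545 ] [-3.14068140e+00  6.44568008e-05  1.57103510e+00] [ 0.15737274 -1.5013086  -3.19907224] 0.006937893270507572
```

View pics/s4.png

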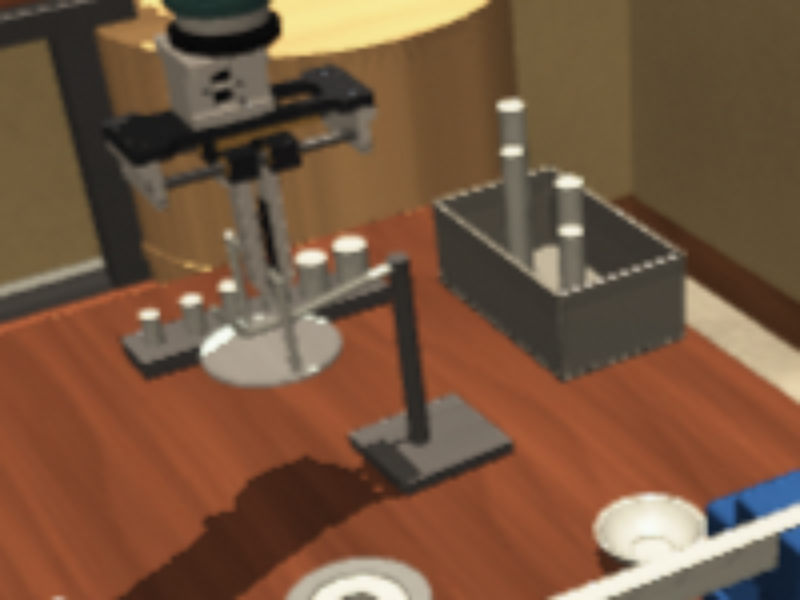

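The rod passes through the bail between its legs (rod end around (240,325) in the crop). Lowering to the seat.

Emit:
jog_arm([
  [[0,0,0,0.008,0,0,0],[0,0,0,0.012,0,0,0],[0,0,0,0.012,0,0,0],[0,0,0,0.008,0,0,0],[0,0,0,0.003,0,0,0],[0,0,0,0.001,0,0,0],[0,0,0,0,0,0,0],[0,0,0,0,0,0,0]],
])

```text
time: 8.4
tool_pos: [0.5072, 0.3786, 0.1678]
tcp_rot: [3.141, -0.0, 1.571]
contact_force: [-0.6, 0.3, -2.6]
opening: 0.0071
```

```bash
python3 - <<'E'
from h import *
d=grab('side');cv2.imwrite('pics/s5.png',cv2.resize(d['image'][50:200,130:330,::-1],(800,600)))
s=bot.get_state();print(s['time'],s['tool_pos'],s['tcp_rot'],s['contact_force'],s['opening'])
E
```

```text
8.45 [0.50717481 0.37862932 0.1678223 ] [ 3.14113230e+00 -4.98237255e-04  1.57095790e+00] [-0.34673267 -0.35637227 -2.72025304] 0.00694771394333705
```

View pics/s5.png

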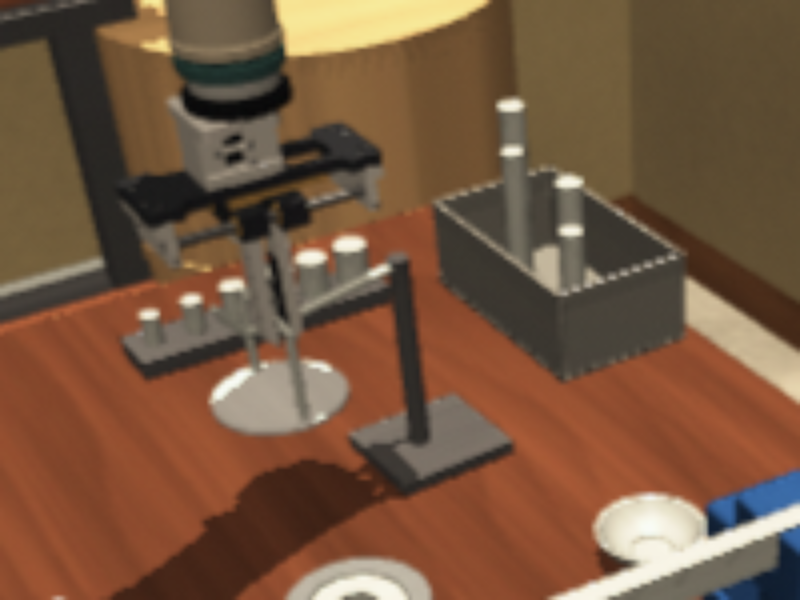

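The rod is still just below the bar and carries no load yet, so I go down slowly.

Emit:
jog_arm([
  [[0,0,0,0.001,0,0,0],[0,0,0,0.001,0,0,0],[0,0,0,0.001,0,0,0],[0,0,0,0.001,0,0,0],[0,0,0,0,0,0,0],[0,0,0,0,0,0,0],[0,0,0,0,0,0,0],[0,0,0,0,0,0,0]],
])

```text
time: 9.45
tool_pos: [0.507, 0.3785, 0.1635]
tcp_rot: [3.142, -0.0, 1.571]
contact_force: [-0.8, 0.1, -3.4]
opening: 0.0069
```

Emit:
jog_arm([
  [[0,0,0,0.001,0,0,0],[0,0,0,0.001,0,0,0],[0,0,0,0.001,0,0,0],[0,0,0,0,0,0,0],[0,0,0,0,0,0,0],[0,0,0,0,0,0,0],[0,0,0,0,0,0,0],[0,0,0,0,0,0,0]],
])

```text
time: 10.45
tool_pos: [0.5072, 0.3784, 0.1606]
tcp_rot: [3.141, -0.0, 1.571]
contact_force: [-1.0, -1.2, 4.3]
opening: 0.0071
```

```bash
python3 - <<'E'
from h import *
d=grab('side');cv2.imwrite('pics/s6.png',cv2.resize(d['image'][80:170,160:280,::-1],(800,600)))
s=bot.get_state();print(s['time'],s['tool_pos'],s['tcp_rot'],s['contact_force'],s['ft_torque'],s['opening'])
E
```

```text
10.5 [0.50719481 0.37841809 0.1606359 ] [ 3.14126364e+00 -1.28690724e-04  1.57079281e+00] [-0.32758073 -1.68300731  4.14478628] [-0.34508191  0.23283571  0.00807837] 0.006793839334644294
```

View pics/s6.png

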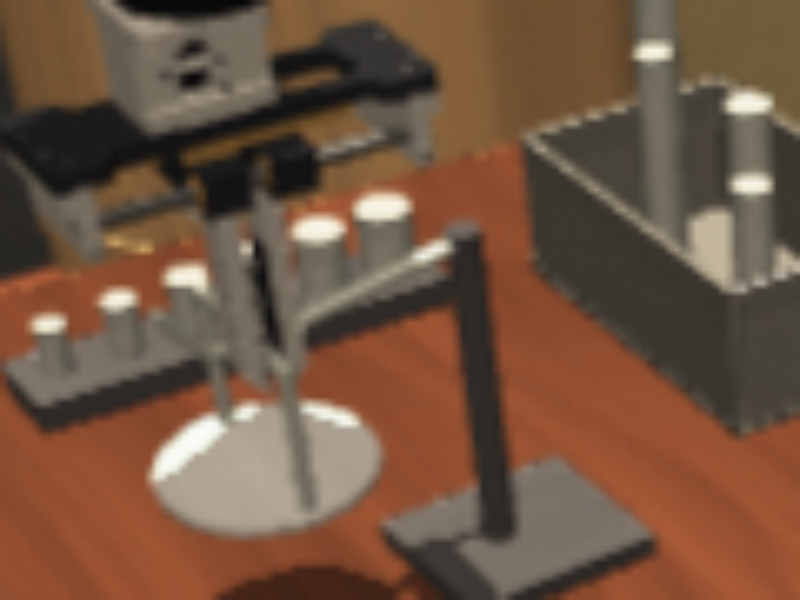

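The vertical force flipped from -3 N to +4 N, so the bail is seated on the hook. Releasing, then rising.

Emit:
jog_arm([
  [[0.1,0,0,0,0,0,0],[0.2,0,0,0,0,0,0],[0.4,0,0,0,0,0,0],[0.5,0,0,0,0,0,0],[0.5,0,0,0,0,0,0],[0.5,0,0,0,0,0,0],[0.5,0,0,-0.01,0,0,0],[0.5,0,0,-0.02,0,0,0]],
])

```text
time: 11.5
tool_pos: [0.5066, 0.3782, 0.1907]
tcp_rot: [-3.141, 0.001, 1.571]
contact_force: [0.6, -0.1, 1.1]
opening: 0.0473
```

Emit:
jog_arm([
  [[0.5,0,0,-0.03,0,0,0],[0.5,0,0,-0.03,0,0,0],[0.5,0,0,-0.03,0,0,0],[0.5,-0.02,0,-0.03,0,0,0],[0.5,-0.04,0,-0.02,0,0,0],[0.5,-0.06,0,0,0,0,0],[0.5,-0.06,0,0,0,0,0],[0.5,-0.05,0,0,0,0,0]],
])

```text
time: 12.5
tool_pos: [0.507, 0.1458, 0.3316]
tcp_rot: [3.14, -0.0, 1.57]
contact_force: [0.7, -0.7, -0.6]
opening: 0.047
```

```bash
python3 - <<'E'
from h import *
d=grab('side');cv2.imwrite('pics/s7.png',cv2.resize(d['image'][50:200,130:330,::-1],(800,600)))
np.save('s7.npy',cloud(d))
s=bot.get_state();print(s['time'],s['tool_pos'],s['tcp_rot'],s['contact_force'],s['opening'],s['joint_positions'])
E
```

```text
12.55 [0.50710128 0.1375027  0.33212297] [3.13989708 0.00445121 1.56049784] [-1.01026137 -6.07065697 -0.25938684] 0.04692280989101863 [-0.64309184  0.34523075  0.45248772  1.6859812  -0.15786252  1.14683209
 -0.1590643 ]
```

View pics/s7.png

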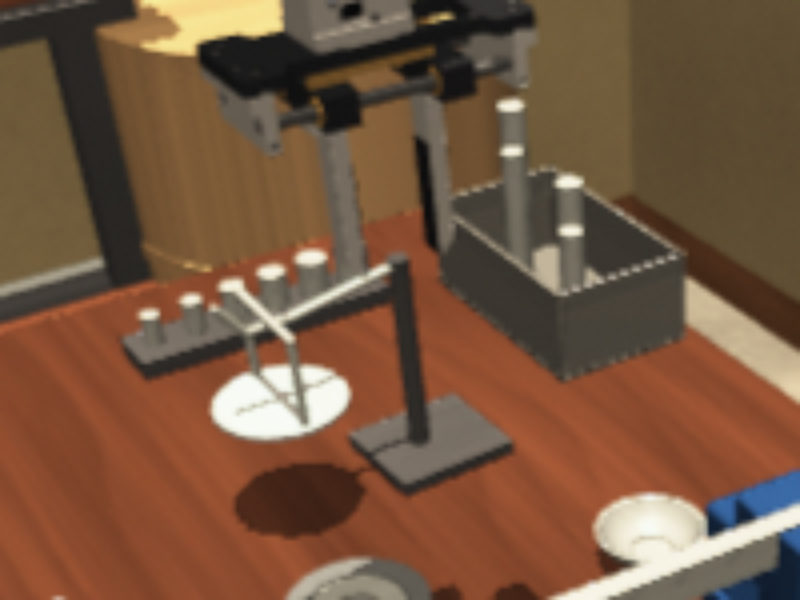

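The cover hangs level by its bail on the hook with the gripper clear. Going over to the spindle at (0.480, -0.1685).

Emit:
jog_arm([
  [[0.8,-0.025,-0.003,0,0,0,0],[0.8,-0.04,-0.004,0.005,0,0,0],[0.8,-0.05,-0.004,0.01,0,0,0],[0.8,-0.055,-0.004,0.02,0,0,0],[0.8,-0.055,-0.004,0.025,0,0,0],[0.8,-0.05,-0.004,0.025,0,0,0],[0.8,-0.03,-0.003,0.02,0,0,0],[0.8,-0.0115,-0.001,0.015,0,0,0]],
])

```text
time: 13.55
tool_pos: [0.4799, -0.1698, 0.2103]
tcp_rot: [3.141, 0.0, 1.568]
contact_force: [-0.0, 0.4, 0.1]
opening: 0.0752
```

Emit:
jog_arm([
  [[0.8,0,0,0.01,0,0,0],[0.8,0,0,0,0,0,0],[0.8,0,0,0,0,0,0],[0.8,0,0,0,0,0,0],[0.8,0,0,0,0,0,0],[0.8,0,0,0,0,0,0],[0.8,0,0,0,0,0,0],[0.8,0,0,0,0,0,0]],
])

```text
time: 14.55
tool_pos: [0.4801, -0.1681, 0.2005]
tcp_rot: [3.142, -0.0, 1.571]
contact_force: [0.0, -0.7, 0.3]
opening: 0.075
```

```bash
python3 - <<'E'
from h import *
np.set_printoptions(precision=4,suppress=True)
t=grab('top');d=grab('side');cv2.imwrite('pics/s8.png',cv2.resize(d['image'][150:330,200:440,::-1],(800,600)))
P=cloud(t)
# cover off: bore from the top view
s=bot.get_state();print(s['time'],s['tool_pos'],s['tcp_rot'],s['contact_force'],s['opening'])
g=cv2.cvtColor(t['image'],cv2.COLOR_RGB2GRAY);x0,y0=190,225;roi=cv2.resize(g[y0:275,x0:245],None,fx=8,fy=8,interpolation=cv2.INTER_CUBIC);cv2.imwrite('pics/bore.png',roi)
for th in(60,80,100,120,140):
  for q in cv2.findContours((roi>th).astype(np.uint8)*255,cv2.RETR_LIST,cv2.CHAIN_APPROX_NONE)[0]:
    if len(q)>60:
        e=cv2.fitEllipse(q)
        if e[1][0]/e[1][1]>.8:
            u=(e[0][0]+.5)/8-.5+x0;v=(e[0][1]+.5)/8-.5+y0;print(th,np.round(e[1],0)/8,(round(u,1),round(v,1)),ray(t,u,v,.058))
f=P[225:275,190:245].reshape(-1,3);f=f[(f[:,2]>.05)&(f[:,2]<.066)];print('rim',len(f),cv2.minEnclosingCircle(f[:,:2].astype(np.float32)*1000))
E
```

```text
14.65 [ 0.4801 -0.1681  0.2004] [-3.1416 -0.      1.5709] [-0.2721 -0.7484 -0.0169] 0.0756531795737055
60 [29.5   33.125] (216.4, 250.9) [0.4522 0.1765 0.058 ]
60 [58.625 65.375] (217.0, 249.5) [0.4565 0.1751 0.058 ]
80 [8.5  9.25] (214.0, 247.4) [0.4625 0.1843 0.058 ]
80 [55.75 67.  ] (217.3, 249.7) [0.4559 0.1742 0.058 ]
100 [8.375 9.5  ] (213.8, 247.2) [0.4632 0.1849 0.058 ]
100 [39.625 45.25 ] (211.4, 245.3) [0.4686 0.1925 0.058 ]
100 [45.   47.25] (216.4, 249.6) [0.4561 0.1768 0.058 ]
120 [8.5   9.875] (213.7, 247.0) [0.4636 0.1853 0.058 ]
120 [38.    41.375] (212.8, 246.8) [0.4644 0.1878 0.058 ]
120 [44.375 46.5  ] (216.5, 249.7) [0.456  0.1765 0.058 ]
140 [ 8.625 10.375] (213.6, 246.9) [0.4639 0.1856 0.058 ]
140 [36.375 37.625] (214.5, 248.0) [0.4608 0.1828 0.058 ]
140 [43.875 45.875] (216.5, 249.7) [0.4559 0.1764 0.058 ]
rim 940 ((461.765380859375, 182.44163513183594), 53.97254180908203)
```

View pics/s8.png

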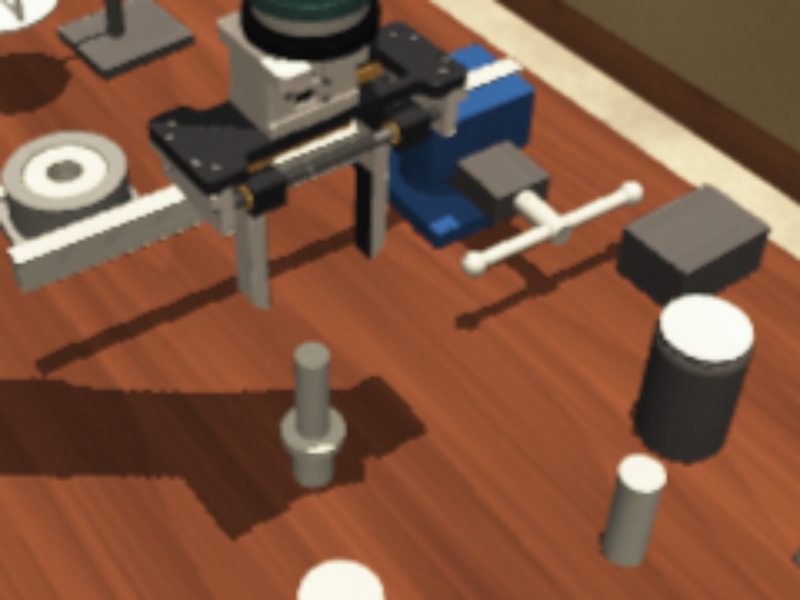

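View pics/bore.png

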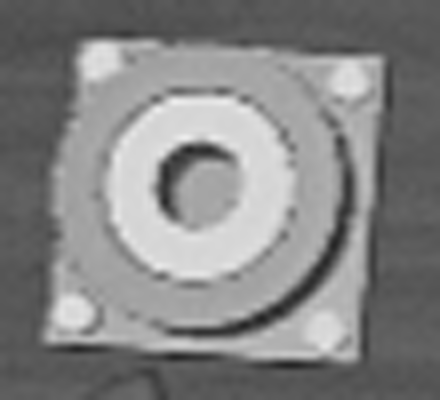

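The spindle stands at (312,415) in the crop, roughly centred under the open jaws. The bearing face in the top view is at about (214.7,247.9), which gives the bore at (0.460, 0.1815) and agrees with the side view. Descending and gripping the shank.

Emit:
jog_arm([
  [[0.8,0,0,0.015,0,0,0],[0.8,0,0,0.025,0,0,0],[0.8,0,0,0.03,0,0,0],[0.8,0,0,0.03,0,0,0],[0.8,0,0,0.02,0,0,0],[0.8,0,0,0.01,0,0,0],[0.8,0,0,0,0,0,0],[0.6,0,0,0,0,0,0]],
])

```text
time: 15.65
tool_pos: [0.4805, -0.1683, 0.071]
tcp_rot: [3.141, 0.0, 1.571]
contact_force: [0.0, 0.2, -0.4]
opening: 0.0687
```

Emit:
jog_arm([
  [[0.4,0,0,0,0,0,0],[0.3,0,0,0,0,0,0],[0.27,0,0,0,0,0,0],[0.24,0,0,0,0,0,0],[0.2,0,0,0,0,0,0],[0,0,0,0,0,0,0],[0,0,0,0,0,0,0],[0,0,0,0,0,0,0]],
])

```text
time: 16.65
tool_pos: [0.4802, -0.1681, 0.0705]
tcp_rot: [3.141, 0.0, 1.571]
contact_force: [1.0, 0.3, 0.8]
opening: 0.0229
```

Emit:
jog_arm([
  [[0,0,0,0,0,0,0],[0,0,0,0,0,0,0],[0,0,0,0,0,0,0],[0,0,0,0,0,0,0],[0,0,0,0,0,0,0],[0,0,0,-0.005,0,0,0],[0,0,0,-0.01,0,0,0],[0,0,0,-0.01,0,0,0]],
])

```text
time: 17.65
tool_pos: [0.4796, -0.168, 0.0959]
tcp_rot: [-3.141, -0.0, 1.571]
contact_force: [-0.2, -0.7, -5.9]
opening: 0.023
```

```bash
python3 - <<'E'
from h import *
d=grab('side');cv2.imwrite('pics/s9.png',cv2.resize(d['image'][180:330,220:420,::-1],(800,600)))
s=bot.get_state();print(s['time'],s['tool_pos'],s['tcp_rot'],s['contact_force'],s['opening'])
E
```

```text
17.7 [ 0.48054802 -0.16832141  0.09712308] [3.14015850e+00 4.36280913e-04 1.57078336e+00] [-0.2462882   0.26143073 -4.83604247] 0.023492331009074878
```

View pics/s9.png

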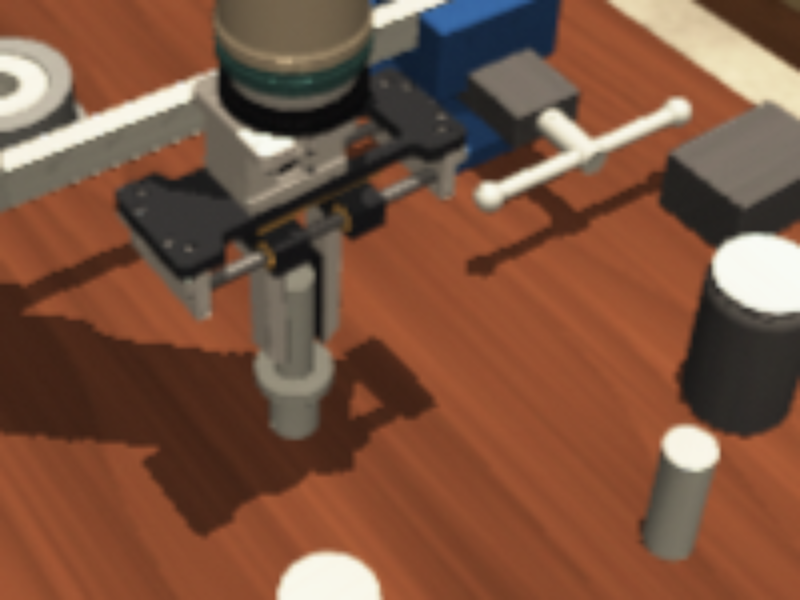

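The spindle hangs upright in the pads (opening 23.5 mm against a 24 mm shank; weight felt about 5.4 N). Lifting well over the bar, then carrying across.

Emit:
jog_arm([
  [[0,0,0,-0.015,0,0,0],[0,0,0,-0.025,0,0,0],[0,0,0,-0.03,0,0,0],[0,0,0,-0.03,0,0,0],[0,0,0,-0.025,0,0,0],[0,0,0,-0.015,0,0,0],[0,0,0,-0.01,0,0,0],[0,0,0,0,0,0,0]],
])

```text
time: 18.7
tool_pos: [0.4801, -0.168, 0.2456]
tcp_rot: [3.141, 0.0, 1.571]
contact_force: [-0.3, -0.6, -6.2]
opening: 0.0228
```

Emit:
jog_arm([
  [[0,0.01,-0.001,0,0,0,0],[0,0.015,-0.001,0,0,0,0],[0,0.02,-0.001,0,0,0,0],[0,0.025,-0.001,0,0,0,0],[0,0.025,-0.002,0,0,0,0],[0,0.025,-0.002,0,0,0,0],[0,0.025,-0.001,0,0,0,0],[0,0.025,-0.001,0,0,0,0]],
])

```text
time: 19.7
tool_pos: [0.4692, 0.0041, 0.245]
tcp_rot: [-3.14, -0.0, 1.572]
contact_force: [0.1, -0.4, -6.0]
opening: 0.0229
```

Emit:
jog_arm([
  [[0,0.03,-0.001,0,0,0,0],[0,0.03,-0.001,0,0,0,0],[0,0.03,-0.002,0,0,0,0],[0,0.03,-0.002,0,0,0,0],[0,0.025,-0.002,0,0,0,0],[0,0.02,-0.001,0,0,0,0],[0,0.01,-0.001,0,0,0,0],[0,0.005,0,0,0,0,0]],
])

```text
time: 20.7
tool_pos: [0.4594, 0.1825, 0.2452]
tcp_rot: [-3.141, 0.0, 1.572]
contact_force: [1.0, -0.0, -5.0]
opening: 0.0228
```

```bash
python3 - <<'E'
from h import *
np.set_printoptions(precision=4,suppress=True)
bot.get_image('top');d=grab('side');cv2.imwrite('pics/s10.png',cv2.resize(d['image'][80:230,120:320,::-1],(800,600)))
s=bot.get_state();print(s['time'],s['tool_pos'],s['tcp_rot'],s['contact_force'],s['opening'])
P=cloud(d);Q=P[80:230,120:320].reshape(-1,3);tp=s['tool_pos'];fz=tp[2]-.0706
Q=Q[(np.hypot(Q[:,0]-tp[0],Q[:,1]-tp[1])<.04)]
from scipy.optimize import least_squares
def fit(z0,z1,r):
    q=Q[(Q[:,2]>fz+z0)&(Q[:,2]<fz+z1)]
    f=least_squares(lambda c:np.hypot(q[:,0]-c[0],q[:,1]-c[1])-r,tp[:2],loss='soft_l1',f_scale=.002)
    print(z0,z1,len(q),'centre-tcp',f.x-tp[:2],'res',np.sqrt(np.mean(f.fun**2)))
fit(.003,.037,.015);fit(.042,.05,.023)
print('lowest z rel foot',np.sort(Q[Q[:,2]>.08][:,2])[:5]-fz)
E
```

```text
20.8 [0.4599 0.182  0.2453] [-3.1413  0.0002  1.5712] [ 0.9152 -0.5452 -5.8278] 0.022994142703582403
0.003 0.037 106 centre-tcp [0.0003 0.0016] res 0.0016361538943059316
0.042 0.05 99 centre-tcp [0.0009 0.0032] res 0.004645975567977757
lowest z rel foot [-0.0019 -0.0011 -0.0006 -0.0002  0.0001]
```

View pics/s10.png

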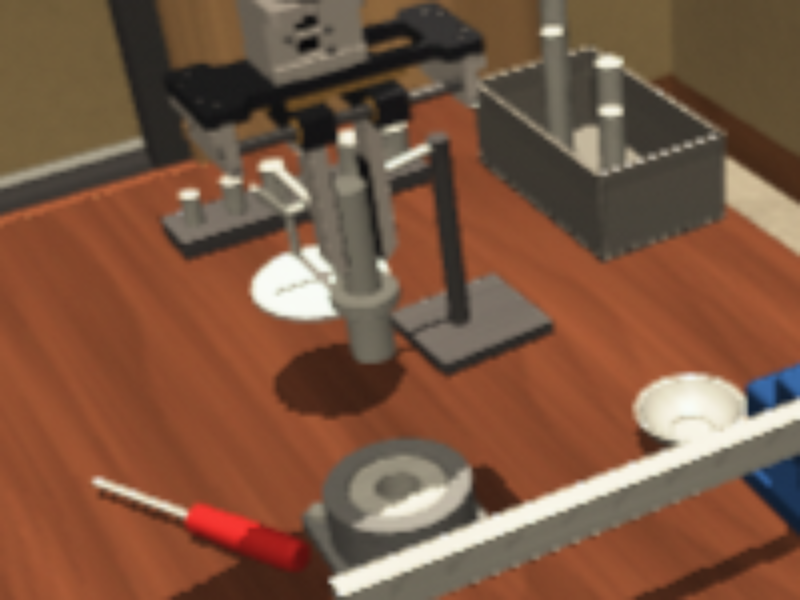

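The spindle is upright and past the bar, with its axis about 1.5–2 mm +y of the TCP. I trim y by -2 mm and lower 105 mm, so the foot ends 12 mm over the bearing.

Emit:
jog_arm([
  [[0,-0.002,0,0.01,0,0,0],[0,0,0,0.02,0,0,0],[0,0,0,0.02,0,0,0],[0,0,0,0.02,0,0,0],[0,0,0,0.015,0,0,0],[0,0,0,0.01,0,0,0],[0,0,0,0.007,0,0,0],[0,0,0,0.003,0,0,0]],
])

```text
time: 21.8
tool_pos: [0.4601, 0.1799, 0.1403]
tcp_rot: [3.142, -0.0, 1.571]
contact_force: [-0.9, 0.2, -6.0]
opening: 0.0232
```

Emit:
jog_arm([
  [[0,0,0,0,0,0,0],[0,0,0,0,0,0,0],[0,0,0,0,0,0,0],[0,0,0,0,0,0,0],[0,0,0,0,0,0,0],[0,0,0,0,0,0,0],[0,0,0,0,0,0,0],[0,0,0,0,0,0,0]],
])

```text
time: 22.8
tool_pos: [0.46, 0.1799, 0.1404]
tcp_rot: [-3.141, -0.0, 1.571]
contact_force: [-0.5, -0.3, -6.4]
opening: 0.0232
```

```bash
python3 - <<'E'
from h import *
np.set_printoptions(precision=4,suppress=True)
d=grab('side');cv2.imwrite('pics/s11.png',cv2.resize(d['image'][90:240,140:340,::-1],(800,600)))
s=bot.get_state();print(s['time'],s['tool_pos'],s['tcp_rot'],s['contact_force'],s['opening'])
P=cloud(d);Q=P[80:230,120:320].reshape(-1,3);tp=s['tool_pos'];fz=tp[2]-.0706
from scipy.optimize import least_squares
def fit(z0,z1,r,R):
    q=Q[(Q[:,2]>fz+z0)&(Q[:,2]<fz+z1)&(np.hypot(Q[:,0]-tp[0],Q[:,1]-tp[1])<R)]
    f=least_squares(lambda c:np.hypot(q[:,0]-c[0],q[:,1]-c[1])-r,tp[:2],loss='soft_l1',f_scale=.002)
    print(z0,z1,len(q),'centre',f.x,'res',np.sqrt(np.mean(f.fun**2)))
fit(.006,.037,.015,.03);fit(.006,.02,.015,.03);fit(.02,.037,.015,.03)
q=Q[(Q[:,2]>.025)&(Q[:,2]<.055)&(np.hypot(Q[:,0]-.46,Q[:,1]-.18)<.07)&(np.hypot(Q[:,0]-.46,Q[:,1]-.18)>.045)]
f=least_squares(lambda c:np.hypot(q[:,0]-c[0],q[:,1]-c[1])-.054,[.46,.18],loss='soft_l1',f_scale=.002);print('boss side',len(q),f.x)
E
```

```text
22.85 [0.46   0.1799 0.1404] [-3.1415 -0.      1.5709] [ 0.3499 -0.7336 -6.2738] 0.022787082994006568
0.006 0.037 78 centre [0.4609 0.1805] res 0.0013718251430614415
0.006 0.02 42 centre [0.4611 0.1807] res 0.0013903879269426297
0.02 0.037 36 centre [0.4608 0.1801] res 0.0012679544393209544
boss side 210 [0.4611 0.184 ]
```

View pics/s11.png

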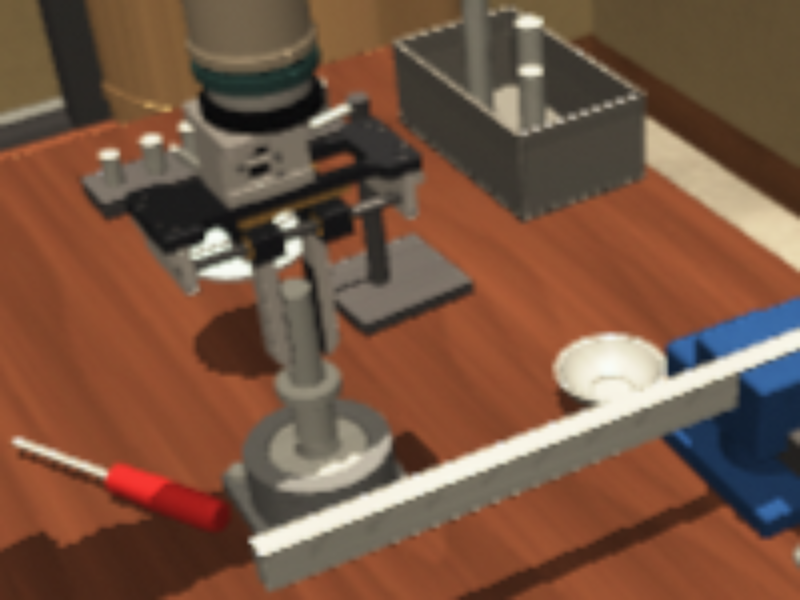

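The foot is about 12 mm over the face and the axis measures (0.461, 0.1805). The bore estimates run from (0.459, 0.180) to (0.462, 0.184), so a 1 mm trim in +y centres it better. Then I hand in.

Emit:
jog_arm([
  [[0,0.001,0,0,0,0,0],[0,0,0,0,0,0,0],[0,0,0,0,0,0,0],[0,0,0,0,0,0,0],[0,0,0,0,0,0,0],[0,0,0,0,0,0,0],[0,0,0,0,0,0,0],[0,0,0,0,0,0,0]],
])

```text
time: 23.85
tool_pos: [0.46, 0.181, 0.1404]
tcp_rot: [-3.142, 0.0, 1.571]
contact_force: [1.2, -0.0, -6.2]
opening: 0.0229
```

```bash
python3 - <<'E'
from h import *
s=bot.get_state();print(s['time'],s['tool_pos'],s['tcp_rot'],s['contact_force'],s['opening'],abs(s['joint_vel']).max())
print(bot.hand_in())
E
```

```text
23.85 [0.4600329  0.18095183 0.14044908] [-3.14154709e+00  4.21644486e-06  1.57099193e+00] [ 1.18908186 -0.04676162 -6.22401173] 0.02291572646000232 0.001980112423048827
the job is handed in; nothing more can be done
None
```

The cover hangs by its bail on the hook, and the spindle is held upright over the bearing bore. I handed the job in at 23.9 s; no verdict was reported.

- **Cover:** after I let go, the side picture showed it hanging level on the hook with the gripper clear. I took no close-up after that; it still looked the same in the carry pictures.
- **Spindle:** it crossed the bar with its foot about 175 mm above the bench, against the bar's 128 mm. Nothing in the force readings suggested a touch.
- **Final pose:** the arm was still, with about 6 N of load, which fits the spindle's weight, and the jaws 23 mm open on the 24 mm shank. The foot is about 12 mm above the bearing's mouth.
- **Centring:** the spindle axis is at about (0.461, 0.1815), worked out as the last measured axis plus a final 1 mm trim.
- **Checks that disagreed:** most of the bore estimates spread over (0.459–0.462, 0.180–0.184). The rough fit on the boss's side gave y = 0.184, up to 4 mm from the others, and I gave it little weight. I judge the centring error at 1–3 mm, within the 6 mm allowed.

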